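# Put the cooled soldering board back in its rack slot

### The job

The white ceramic soldering board has cooled on edge in the wire stand. Put it away in the wooden bench rack: slide it down, upright as it stands, into the 20 mm middle slot until it rests on the slot's floor, and let go of it. It is brittle, so lower it in and do not drop it, and leave the black charcoal block standing in its wide slot.

Things in the scene. Friction and masses are not known exactly. Their poses are not given: they have to be found in the camera images.
- board: White ceramic soldering board, loose, 0.2 kg: flat slab 125 x 105 x 14 mm, standing on a 105 mm edge in the wire stand, top edge 131 mm above the bench; pinch it across its 14 mm near the top. Origin: centre of one large face. Own x: the 125 mm direction (starts up), y: the 105 mm direction (level), z: the thickness (solid from 0 to +14 mm).
- board_mid (a point): The centre of the board's solid (7 mm from the board's origin along its own z); axes as the board's.
- stand: Fixed low stand on which the board cools: steel base plate 120 x 70 x 6 mm and two upright wire hoops, 46 mm high, one along each face of the board. Origin: centre of its underside; x along the board.
- rack: Fixed wooden bench rack, 157 mm (own x) x 124 mm (own y) x 53 mm high, origin at the centre of its underside. Three slots along its x, 8 mm floor, 14 mm walls with roof-shaped tops: at -y an empty 8 mm slot (too narrow for the board), then the 20 mm slot, at +y a 40 mm slot with the charcoal block.
- slot (a point): The rack's middle slot: centre of its floor, 8 mm above the bench. x along the slot (129 mm inside, end walls), y across it (20 mm wide), z up. The walls' bevelled tops peak 45 mm above this floor: the mouth is 34 mm wide there and narrows to 20 mm at 38 mm above it. The board seated here has its top edge 133 mm above the bench.
- charcoal: Black charcoal block, loose, 66 x 96 x 32 mm, on edge in the rack's 40 mm slot, its middle about 44 mm from the middle slot's centre towards +y, its top 74 mm above the bench; stays there. Origin: centre of one 66 x 96 mm face; own x up, y along the slot, z (32 mm) across it.

How it is judged:
By the outcome, as a careful person would: the job done as asked, in the order asked, and still so for the second after the job is handed in, with the robot touching nothing.
It also fails if it takes over 40 s, if anything falls off the work surface, if the arm or the gripper's body presses on something with over 40 N, if the wrist force passes 120 N, or if a joint passes its speed limit or range.

### The arm

A 6-joint arm with a two-finger parallel gripper is mounted at the origin on the work surface; the furniture and walls round the work are solid. World frame = base frame: x ahead of the robot, y to its left, z up, the work surface at z = 0. Lengths are in mm, angles in rad, forces in N, time in s.
With the tool pointing down it reaches from about 375 to 925 mm from the base axis. Payload 5.7 kg.
Tool frame: the origin (TCP) lies at the very end of the fingers, on their centre line; the grasp point (between the pads) lies 19 mm behind it (manip.tcp_to_grasp is the distance from the TCP to the grasp point, in mm); z points along the fingers, y is the line along which they close (so a half turn about z gives the same grasp; the last joint's range is limited). The gripper opens to 85 mm and grips with 20 to 120 N. Pads are 22 mm wide; open, the fingers measure 114 mm over their backs; the gripper's body (76 mm by 85 mm) begins 54 mm behind the grasp point. The pads swing forward as they close: fully open they stand 13 mm farther back than shut.
Start: joints at [-1.442, 0.359, 1.51, -0, 1.272, -0.115], TCP at [144.822, -582.228, 231.267] pointing down, gripper open.
Joint ranges: [-2.97, 2.97], [-1.01, 2.36], [0.21, 2.38], [-0.96, 4.11], [0.2, 2.71], [-2.98, 2.98]. Speed limits (rad/s): [2.39, 2.39, 3.14, 3.14, 3.14, 3.14].

### API

Orientations are given as a 3x3 rotation matrix whose columns are the frame's x, y, z axes.
In Python, from plant import manip gives the robot as it stands.
- The arm moves only by the tool servo_tool, never from a script. Its argument "deltas" is a list of rows, each a list of 7 numbers: the shift along the tool's x, y, z each as a share of 0.3 m, from -1 to 1, then the turn, a rotation vector about the tool's x, y, z each as a share of 120 degrees, from -1 to 1, then the gripper's target within -1 to 1 (shut at 1, half-way at 0, fully open at -1). A call has 1 to 12 rows; each row shifts and turns the commanded pose from where the row before left it, along the tool's axes as they then stand; what a row does not reach is not made up. A row lasts 1/8 s, in which the tool goes at most 62.5 mm and 10.7 degrees, less where a joint would pass 70% of its speed; a pose out of reach is approached as far as the arm can. A call with a number of a shift or a turn outside -1 to 1 is refused whole. A call with a gripper value outside its range is refused whole. The fingers move at their own pace and stop on an object; "squeeze" is the grip in N (left out, the last holds). Time passes only in rows, so rows that do not move let the fingers close. It gives the time, the measured TCP pose, the force, the opening and the grip force at its end, in the units of the state.
- manip.read_state(): the state, without advancing time (a new reading comes with each control period).
- manip.camera(name): name is "scene" or "top" or "wrist"; returns a dict with "img" (384x512x3 uint8, red, green, blue), "vfov" (degrees; the focal length in pixels is half the picture's height over the tangent of half this angle, whatever the lens; pixels are square), "cx", "cy" (the principal point, pixels), "pose" (4x4, takes a point from camera to world coordinates); the wrist camera has in their place "mount" (4x4, takes a point from camera to tool coordinates, whose origin is the TCP and whose axes are the flange's). Camera axes: x right, y down, z forward; pixel columns grow to the right and rows downward; lengths in mm; the calibration is good to about 2 mm. The wrist camera is an equidistant fisheye: a pixel r from the principal point sees the ray r / f radians off the axis. A picture is of the moment at which its call begins: read the wrist's pose just before it. There is no depth.
- manip.job_done(): hands the job in; it is judged then, once.
The state is a dict: "time": time; "joint_pos": joint angles; "qd": joint speeds; "effort": joint torques, N m; "position": TCP position; "ee_rot": TCP orientation; "wrist_force": force on the tool from outside, world axes, zero at the start; "moment": the same for the moment, N m; "opening": finger opening in mm; "grasp_force": force on a finger pad.
Only numpy, scipy, OpenCV 4.12 (cv2) and the standard library are available. Lean on these libraries where they do the work, as an engineer would, in place of code of your own. Each camera call takes 0.05 s, during which the arm holds its last target. There are 200 camera calls.

## Working session

There is one attempt and no reset: what is moved stays moved. The work goes in short steps, Python scripts to look and compute and a tool call to move; the robot and the scene stay as the last step left them, time stands still between calls to the robot, and variables do not carry over. Pictures are saved under pics/ and viewed, at most 10 in all, crops included, and the job is handed in when it is done.

Besides the shell and the picture viewer there is one more tool, called in YAML: its name, and indented under it one key for each argument. servo_tool: Moves the arm, as the interface text tells. Shift numbers are shares of 0.3 m and turn numbers shares of 120 degrees, none past 1 either way. Its arguments: {"type":"object","properties":{"deltas":{"type":"array"},"squeeze":{"type":"number"}},"required":["deltas"]}

```bash
ls; mkdir -p pics
python3 - <<'E'
from plant import manip
import cv2,numpy as np
np.set_printoptions(precision=4,suppress=True)
s=manip.read_state();print(s['time'],s['position'],s['ee_rot'],s['opening'],manip.tcp_to_grasp)
for n in ['scene','top','wrist']:
    c=manip.camera(n);cv2.imwrite(f'pics/{n}0.png',c['img'][:,:,::-1])
    print(n,{k:v for k,v in c.items() if k!='img'})
a=[cv2.imread(f'pics/{n}0.png') for n in['scene','top']]
cv2.imwrite('pics/both.png',cv2.resize(np.vstack(a),None,fx=.78,fy=.78) )
E
```

```text
pics
0.0 [ 144.7297 -581.5615  230.4224] [[ 0.9704  0.2414 -0.0003]
 [ 0.2414 -0.9704  0.0019]
 [ 0.0002 -0.0019 -1.    ]] 85.26972180799986 18.700000000000003
scene {'vfov': 47.42649497145054, 'cx': 250.9874907370446, 'cy': 187.1672113643413, 'pose': array([[   0.5143,   -0.4971,    0.6989, -150.2788],
       [  -0.8576,   -0.2892,    0.4254, -470.5532],
       [  -0.0093,   -0.8181,   -0.575 ,  571.5467],
       [   0.    ,    0.    ,    0.    ,    1.    ]])}
top {'vfov': 53.04984695071989, 'cx': 251.25888927915818, 'cy': 189.40850955338914, 'pose': array([[  -0.0162,   -0.9982,    0.0573,  391.1054],
       [  -0.9999,    0.0165,    0.0052, -110.9303],
       [  -0.0062,   -0.0572,   -0.9983,  936.7175],
       [   0.    ,    0.    ,    0.    ,    1.    ]])}
wrist {'vfov': 65.70646984690485, 'cx': 258.3806181702158, 'cy': 189.49297484050538, 'mount': array([[  -0.0014,   -0.945 ,   -0.3272,   84.3873],
       [   1.    ,   -0.0019,    0.0012,   -0.1844],
       [  -0.0017,   -0.3272,    0.945 , -143.1687],
       [   0.    ,    0.    ,    0.    ,    1.    ]])}
```

View pics/both.png

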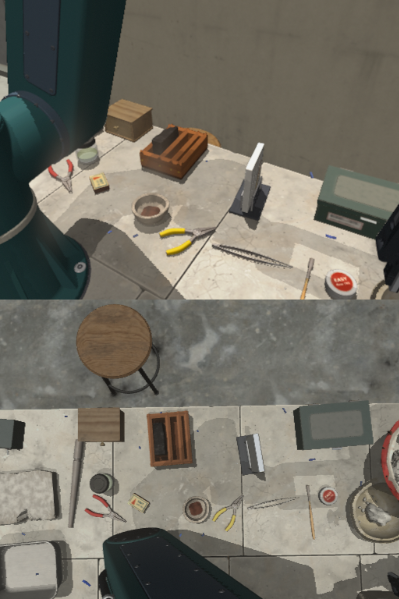

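View pics/top0.png

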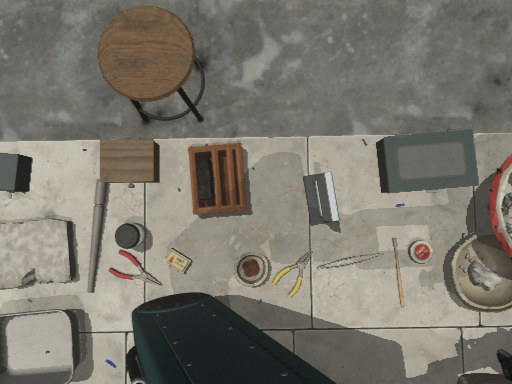

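Run:
```python
import cv2,numpy as np
t=cv2.imread('pics/top0.png');s=cv2.imread('pics/scene0.png')
a=cv2.resize(t[130:240,180:360],(800,489),interpolation=cv2.INTER_CUBIC)
cv2.imwrite('pics/tcrop.png',a)
```

```text
(no output)
```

View pics/tcrop.png

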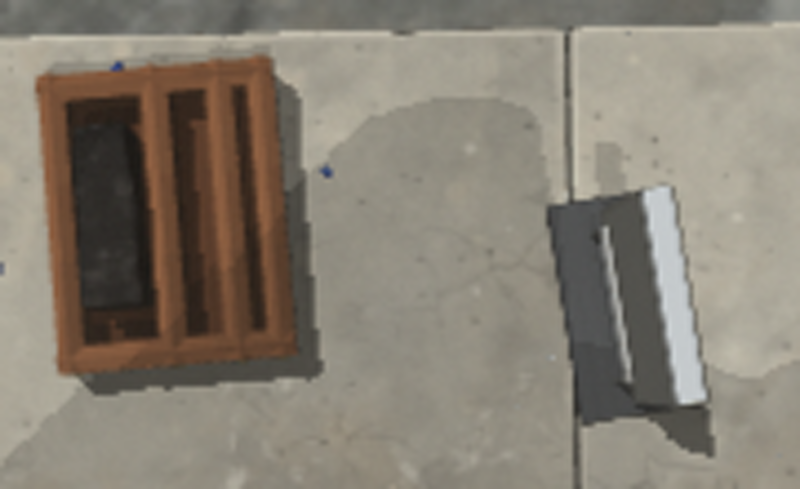

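```bash
cat > h.py <<'E'
import numpy as np,cv2
from plant import manip
np.set_printoptions(precision=2,suppress=True)
def cast(c,uv,z,P=None):
    P=c['pose'] if P is None else P
    f=192/np.tan(np.radians(c['vfov'])/2)
    d=(np.atleast_2d(uv)-[c['cx'],c['cy']])/f
    if 'mount' in c:
        r=np.linalg.norm(d,axis=1,keepdims=True); v=np.hstack([d/r*np.sin(r),np.cos(r)])
    else: v=np.hstack([d,np.ones((len(d),1))])
    v=v@P[:3,:3].T
    return P[:3,3]+v*((z-P[2,3])/v[:,2])[:,None]
def wrist():
    s=manip.read_state();c=manip.camera('wrist')
    T=np.eye(4);T[:3,:3]=s['ee_rot'];T[:3,3]=s['position']
    return s,c,T@c['mount']
def rect(p):
    m=p.mean(0);a=p[[0,1]].mean(0)-p[[2,3]].mean(0)
    return m,np.linalg.norm(a),np.degrees(np.arctan2(a[1],a[0])),np.linalg.norm(p[0]-p[1])
E
python3 - <<'E'
from h import *
c=manip.camera('top')
k=lambda p:(np.array(p)+.5)*180/800-.5+[180,130]
for n,p,z in [('board',[(642,190),(675,187),(708,402),(678,406)],131),
  ('rack',[(38,76),(272,57),(298,355),(58,373)],50),
  ('slotmouth',[(160,90),(214,85),(225,341),(177,343)],50)]:
    print(n,*rect(cast(c,k(p),z)))
s=manip.read_state();R=s['ee_rot'];print(np.degrees(np.arctan2(R[1,0],R[0,0])),s['time'])
E
```

```text
board [ 420.35 -274.73  131.  ] 102.6649828998432 7.483338715065156 15.66033888746177
rack [470.01 -27.59  50.  ] 155.9531024241741 3.7701817435819356 122.87447051581177
slotmouth [469.93 -41.94  50.  ] 133.183790390788 2.4500145863430673 28.35804659802127
13.965707670811211 0.2
```

servo_tool:
  deltas:
    - [0.1265,-0.0856,0,0,0,0,-1]
    - [0.1265,-0.0856,0,0,0,0,-1]
    - [0.1265,-0.0856,0,0,0,0,-1]
    - [0.1265,-0.0856,0,0,0,0,-1]
    - [0.1265,-0.0856,0,0,0,0,-1]
    - [0.1265,-0.0856,0,0,0,0,-1]
    - [0.1265,-0.0856,0,0,0,0,-1]
    - [0.1265,-0.0856,0,0,0,0,-1]
    - [0.1265,-0.0856,0,0,0,0,-1]
    - [0,0,0,0,0,0.054,-1]
    - [0,0,0,0,0,0,-1]

```text
time: 1.58
position: [420.7, -275.0, 231.2]
ee_rot: [[0.991, 0.133, -0.0], [0.133, -0.991, 0.0], [-0.0, -0.0, -1.0]]
wrist_force: [-0.3, -0.5, 0.2]
opening: 85.6
grasp_force: 0.0
```

Run:
```python
from h import *
s,c,P=wrist()
cv2.imwrite('pics/w1.png',cv2.resize(c['img'][:,:,::-1],None,fx=1.5,fy=1.5))
np.savez('w1.npz',P=P,img=c['img']); print(s['time'],s['position'],s['ee_rot'])
```

```text
1.575 [ 420.68 -274.95  231.18] [[ 0.99  0.13 -0.  ]
 [ 0.13 -0.99  0.  ]
 [-0.   -0.   -1.  ]]
```

View pics/w1.png

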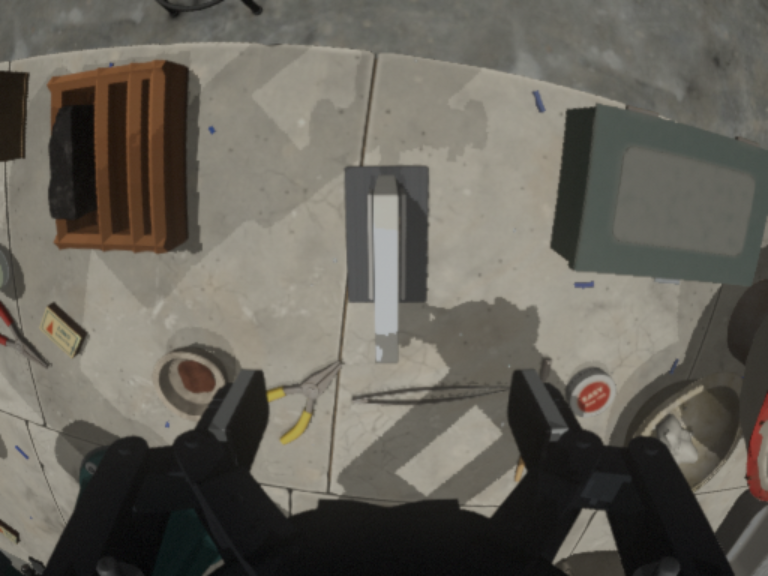

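Run:
```python
from h import *
d=np.load('w1.npz');c=manip.camera('wrist')
k=lambda p:(np.array(p)+.5)/1.5-.5
for y in [193,198,210]:
    print(rect(cast(c,k([(375,y),(398,y),(398.5,361),(375,361)]),131,d['P'])))
g=d['img'].astype(int).sum(2)
for y in [118,125,132,150,170,190,220,235]: print(y,g[y,240:276])
print(g[108:160,257])
# rack outer corners in this view
print(rect(cast(c,k([(49,80),(184,60),(186,250),(54,246)]),50,d['P'])))
```

```text
(array([ 422.05, -274.17,  131.  ]), np.float64(103.14455376968438), np.float64(7.566096293569709), np.float64(12.56698732734894))
(array([ 420.67, -274.36,  131.  ]), np.float64(100.36644994001887), np.float64(7.567908328392475), np.float64(12.595394411692219))
(array([ 417.35, -274.79,  131.  ]), np.float64(93.66183969340928), np.float64(7.572876616696125), np.float64(12.668288247936683))
118 [249 251 247 241 242 244 239 223 215 223 244 247 276 277 280 282 277 280
 280 278 280 278 267 231 218 216 209 211 216 226 242 244 246 245 250 249]
125 [248 248 243 241 245 242 208 215 213 232 288 285 290 288 287 287 287 288
 288 288 287 285 281 273 222 149 135 154 156 175 218 237 246 244 250 245]
132 [247 248 244 238 264 415 460 381 282 487 517 520 519 517 516 518 518 519
 519 519 520 519 520 517 492 363 196 201 272 277 228 170 162 163 176 205]
150 [246 249 249 244 276 414 463 408 336 516 521 519 520 517 517 516 517 517
 520 517 516 517 517 518 491 366 191 202 272 279 245 180 167 164 163 166]
170 [251 249 253 247 250 312 438 438 372 434 527 536 538 535 536 536 536 535
 535 535 537 537 535 536 514 388 204 217 273 268 210 169 163 169 170 168]
190 [252 244 252 254 248 295 423 452 377 333 522 537 533 535 536 538 537 537
 535 537 538 538 538 535 511 373 211 229 273 266 196 167 165 167 166 170]
220 [458 464 464 466 469 470 468 465 466 479 519 536 537 537 536 535 537 537
 537 536 535 534 535 528 487 343 286 284 284 289 295 302 301 302 303 302]
235 [467 458 455 461 459 448 459 461 464 467 468 529 535 535 514 395 367 367
 369 366 368 365 366 366 357 357 419 423 436 440 443 448 449 448 445 444]
[411 402 309 211 203 210 207 208 227 265 280 282 283 281 280 284 283 288
 286 289 288 334 453 503 519 516 515 517 517 517 515 517 520 518 517 517
 519 518 518 517 520 519 517 519 522 531 536 535 535 537 536 537]
(array([470.94, -36.48,  50.  ]), np.float64(151.19075339950805), np.float64(3.6363645881385556), np.float64(141.3117947636865))
```

servo_tool:
  deltas:
    - [0.0028,-0.0017,0.13,0,0,0,-1]
    - [0,0,0.13,0,0,0,-1]
    - [0,0,0.13,0,0,0,-1]
    - [0,0,0.073,0,0,0,-1]
    - [0,0,0,0,0,0,-1]
    - [0,0,0,0,0,0,0.3]
  squeeze: 40

```text
time: 2.42
position: [421.5, -275.7, 93.1]
ee_rot: [[0.991, 0.13, 0.001], [0.13, -0.991, -0.001], [0.001, 0.001, -1.0]]
wrist_force: [-0.5, -1.0, 0.0]
opening: 69.8
grasp_force: 0.0
```

servo_tool:
  deltas:
    - [0,0,0,0,0,0,1]
    - [0,0,0,0,0,0,1]
    - [0,0,0,0,0,0,1]
    - [0,0,0,0,0,0,1]
    - [0,0,0,0,0,0,1]
  squeeze: 40

```text
time: 3.05
position: [421.5, -274.9, 93.0]
ee_rot: [[0.991, 0.13, 0.001], [0.13, -0.991, -0.0], [0.001, 0.0, -1.0]]
wrist_force: [-1.4, 0.3, 6.4]
opening: 13.7
grasp_force: 39.7
```

servo_tool:
  deltas:
    - [0,0,-0.02,0,0,0,1]
    - [0,0,-0.06,0,0,0,1]
    - [0,0,-0.09,0,0,0,1]
    - [0,0,-0.1,0,0,0,1]
    - [0,0,-0.09,0,0,0,1]
    - [0,0,0,0,0,0,1]

```text
time: 3.8
position: [422.4, -275.9, 202.3]
ee_rot: [[0.991, 0.13, 0.003], [0.13, -0.991, -0.003], [0.003, 0.003, -1.0]]
wrist_force: [0.7, 0.5, -2.0]
opening: 13.4
grasp_force: 39.1
```

servo_tool:
  deltas:
    - [0.03,-0.06,0,0,0,0,1]
    - [0.055,-0.12,0,0,0,0,1]
    - [0.055,-0.12,0,0,0,0,1]
    - [0.055,-0.12,0,0,0,0,1]
    - [0.035,-0.09,0,0,0,0,1]
    - [0,0,0,0,0,0.031,1]
    - [0,0,0,0,0,0,1]
    - [0,0,0,0,0,0,1]

```text
time: 4.8
position: [469.2, -114.3, 199.7]
ee_rot: [[0.998, 0.067, -0.001], [0.067, -0.998, 0.0], [-0.001, -0.001, -1.0]]
wrist_force: [0.2, -0.6, -1.9]
opening: 13.5
grasp_force: 39.4
```

Run:
```python
from h import *
s,c,P=wrist()
cv2.imwrite('pics/w2.png',cv2.resize(c['img'][:,:,::-1],None,fx=1.5,fy=1.5))
np.savez('w2.npz',P=P,img=c['img']); print(s['time'],s['position'],s['ee_rot'])
```

```text
4.8 [ 469.21 -114.29  199.67] [[ 1.    0.07 -0.  ]
 [ 0.07 -1.    0.  ]
 [-0.   -0.   -1.  ]]
```

View pics/w2.png

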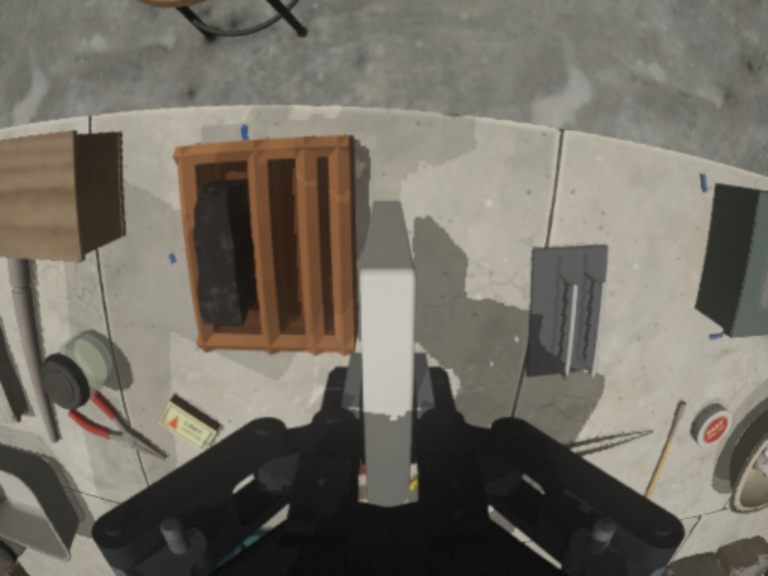

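Run:
```python
from h import *
i=np.load('w2.npz')['img'][80:245,110:250,::-1]
a=cv2.resize(i,None,fx=3.6,fy=3.6,interpolation=cv2.INTER_CUBIC)
cv2.imwrite('pics/w2c.png',cv2.convertScaleAbs(a,alpha=1.5))
```

```text
(no output)
```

View pics/w2c.png

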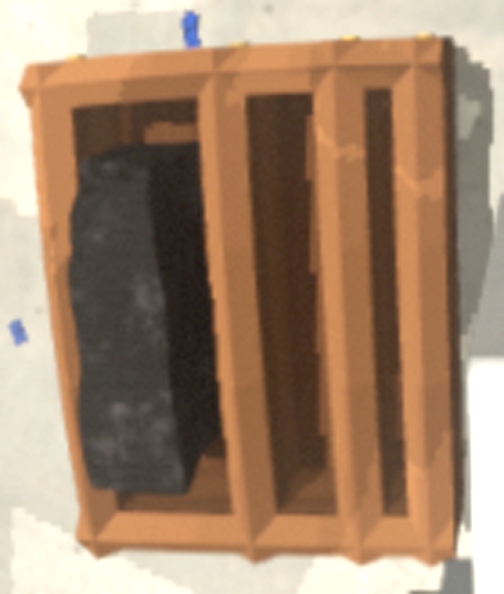

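Run:
```python
from h import *
d=np.load('w2.npz');c=manip.camera('wrist')
k=lambda p:(np.array(p)+.5)/3.6-.5+[110,80]
for n,p,z in [('slot46',[(247,97),(313,94),(341,512),(274,512)],46),
 ('ridge53',[(214,75),(330,68),(361,540),(257,540)],53),
 ('narrow46',[(363,90),(392,88),(407,514),(382,514)],46),('wide46',[(72,108),(197,100),(231,514),(115,514)],46)]:
    q=cast(c,k(p),z,d['P']);print(n,*rect(q))
    print('  ',q[:,:2].tolist())
m=lambda o:(np.array(o)/1.5).tolist()
# board top edge as held; z from grasp
q=cast(c,(np.array([(361,268),(413,268),(411,505),(367,505)])+.5)/1.5-.5,d['P'][2,3]*0+238,d['P']);print(rect(q))
```

```text
slot46 [471.2  -42.98  46.  ] 126.99820337115202 3.8848444551598535 19.11888520568319
   [[533.9249416996553, -29.136125155298558], [535.1755625195159, -48.21406317472358], [408.72017197635404, -58.004886679058444], [406.967549569332, -36.5539104175937]]
ridge53 [471.66 -43.29  53.  ] 140.39339120721905 4.568339367253416 32.855799011954005
   [[540.4048978337914, -21.32028153451813], [542.8672280091546, -54.083682744121106], [403.1020284727174, -65.33654967663692], [400.27536255229916, -32.431551067646495]]
narrow46 [473.24 -70.56  46.  ] 128.10897498313412 3.76756375641381 8.12095617316184
   [[536.7299510643354, -62.31267421601426], [537.5894911371932, -70.38801445835495], [409.6210682536455, -78.65797805876204], [409.0341552132908, -70.87853978282325]]
wide46 [467.48   1.53  46.  ] 128.77107761437082 3.4701240392084216 39.43647704001641
   [[530.6049607650629, 25.107849498817558], [532.8911827635696, -14.262303032018352], [405.05289928180207, -22.395556693566988], [401.37329371751485, 17.65257357221914]]
(array([ 480.52, -113.55,  238.  ]), np.float64(82.22777819749443), np.float64(4.149418562457693), np.float64(12.783415933932678))
```

servo_tool:
  deltas:
    - [0.006,-0.05,0,0,0,0,1]
    - [0.008,-0.09,0,0,0,0,1]
    - [0.006,-0.07,0,0,0,0,1]
    - [0.003,-0.026,0,0,0,0,1]
    - [0,0,0,0,0,0,1]
    - [0,0,0,0,0,0,1]
    - [0,0,0,0,0,0,1]

```text
time: 5.78
position: [472.0, -43.7, 200.4]
ee_rot: [[0.998, 0.065, 0.0], [0.065, -0.998, -0.0], [0.0, 0.0, -1.0]]
wrist_force: [0.6, -0.4, -1.4]
opening: 13.3
grasp_force: 39.6
```

Run:
```python
from h import *
s,c,P=wrist();t=manip.camera('top');sc=manip.camera('scene')
print(s['position'],s['ee_rot'],s['wrist_force'])
a=cv2.resize(c['img'][50:300,150:370,::-1],None,fx=2.2,fy=2.2)
b=cv2.resize(sc['img'][80:260,150:290,::-1],None,fx=2.2,fy=2.2)
o=np.zeros((550,800,3),np.uint8);o[:a.shape[0],:a.shape[1]]=a;o[:b.shape[0],a.shape[1]:a.shape[1]+b.shape[1]]=b
np.savez('w3.npz',P=P,img=c['img']);cv2.imwrite('pics/w3.png',o)
```

```text
[472.04 -43.67 200.42] [[ 1.    0.06  0.  ]
 [ 0.06 -1.   -0.  ]
 [ 0.    0.   -1.  ]] [ 0.58 -0.42 -1.36]
```

View pics/w3.png

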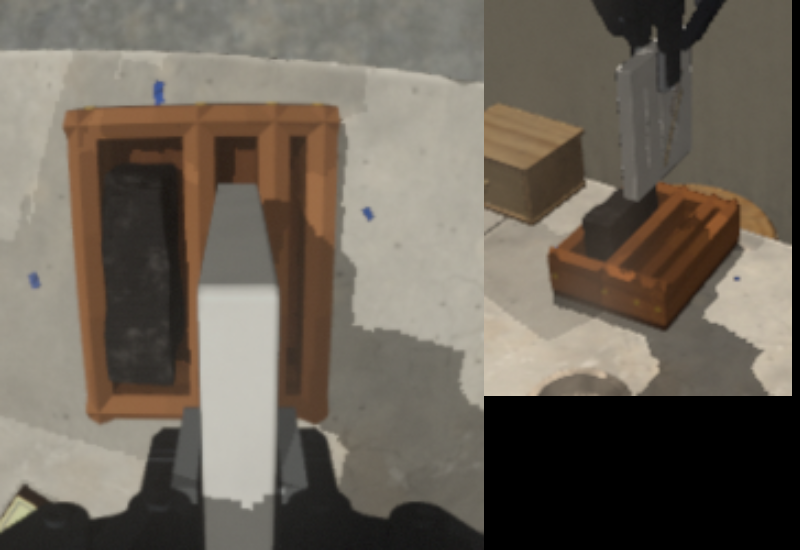

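servo_tool:
  deltas:
    - [0,0,0.06,0,0,0,1]
    - [0,0,0.08,0,0,0,1]
    - [0,0,0.04,0,0,0,1]
    - [0,0,0.03,0,0,0,1]
    - [0,0,0.03,0,0,0,1]
    - [0,0,0,0,0,0,1]
    - [0,0,0,0,0,0,1]

```text
time: 6.8
position: [472.3, -43.2, 128.7]
ee_rot: [[0.998, 0.066, 0.001], [0.066, -0.998, -0.0], [0.001, 0.0, -1.0]]
wrist_force: [0.4, 0.4, -2.3]
opening: 13.7
grasp_force: 39.5
```

servo_tool:
  deltas:
    - [0,0,0.03,0,0,0,1]
    - [0,0,0.03,0,0,0,1]
    - [0,0,0.02,0,0,0,1]
    - [0,0,0.01,0,0,0,1]
    - [0,0,0,0,0,0,1]

```text
time: 7.42
position: [471.8, -43.1, 101.1]
ee_rot: [[0.998, 0.066, -0.001], [0.066, -0.998, 0.0], [-0.001, -0.0, -1.0]]
wrist_force: [0.1, 0.3, -1.3]
opening: 13.5
grasp_force: 39.6
```

Bottom is about 6 mm above the floor; lower slowly.

servo_tool:
  deltas:
    - [0,0,0.005,0,0,0,1]
    - [0,0,0.005,0,0,0,1]
    - [0,0,0.004,0,0,0,1]
    - [0,0,0.002,0,0,0,1]
    - [0,0,0,0,0,0,1]

```text
time: 8.05
position: [471.9, -43.1, 96.6]
ee_rot: [[0.998, 0.066, -0.0], [0.066, -0.998, 0.0], [-0.0, -0.0, -1.0]]
wrist_force: [-0.2, 0.5, -1.8]
opening: 13.6
grasp_force: 39.6
```

servo_tool:
  deltas:
    - [0,0,0.003,0,0,0,1]
    - [0,0,0.002,0,0,0,1]
    - [0,0,0,0,0,0,1]
    - [0,0,0,0,0,0,1]

```text
time: 8.55
position: [472.0, -43.1, 95.1]
ee_rot: [[0.998, 0.066, 0.0], [0.066, -0.998, 0.0], [0.0, -0.0, -1.0]]
wrist_force: [0.4, -0.5, -2.0]
opening: 13.6
grasp_force: 39.6
```

servo_tool:
  deltas:
    - [0,0,0.002,0,0,0,1]
    - [0,0,0.002,0,0,0,1]
    - [0,0,0,0,0,0,1]

```text
time: 8.93
position: [471.9, -43.1, 94.9]
ee_rot: [[0.998, 0.066, 0.0], [0.066, -0.998, -0.0], [0.0, 0.0, -1.0]]
wrist_force: [-3.9, 0.4, 12.1]
opening: 13.7
grasp_force: 41.6
```

servo_tool:
  deltas:
    - [0,0,0,0,0,0,0.6]
    - [0,0,0,0,0,0,0.5]
    - [0,0,0,0,0,0,0.3]
    - [0,0,0,0,0,0,0.1]
    - [0,0,0,0,0,0,0]
    - [0,0,0,0,0,0,0]
  squeeze: 20

```text
time: 9.68
position: [471.9, -43.1, 93.9]
ee_rot: [[0.998, 0.066, -0.0], [0.066, -0.998, 0.0], [-0.0, -0.0, -1.0]]
wrist_force: [0.6, -0.6, -0.8]
opening: 42.9
grasp_force: 0.0
```

servo_tool:
  deltas:
    - [0,0,-0.03,0,0,0,0]
    - [0,0,-0.08,0,0,0,0]
    - [0,0,-0.12,0,0,0,0]
    - [0,0,-0.12,0,0,0,0]
    - [0,0,-0.1,0,0,0,0]
    - [0,0,0,0,0,0,0]
    - [0,0,0,0,0,0,0]

```text
time: 10.55
position: [471.5, -43.0, 228.7]
ee_rot: [[0.998, 0.066, -0.0], [0.066, -0.998, 0.0], [-0.0, -0.0, -1.0]]
wrist_force: [0.2, -0.7, -0.1]
opening: 42.9
grasp_force: 0.0
```

Run:
```python
from h import *
s,c,P=wrist();t=manip.camera('top');sc=manip.camera('scene')
print(s['position'],s['wrist_force'])
a=cv2.resize(c['img'][50:300,150:370,::-1],None,fx=2.2,fy=2.2)
b=cv2.resize(sc['img'][80:260,150:290,::-1],None,fx=2.2,fy=2.2)
o=np.zeros((550,800,3),np.uint8);o[:a.shape[0],:a.shape[1]]=a;o[:b.shape[0],a.shape[1]:a.shape[1]+b.shape[1]]=b
np.savez('w4.npz',P=P,img=c['img']);cv2.imwrite('pics/w4.png',o)
```

```text
[471.48 -42.98 228.67] [ 0.16 -0.66 -0.08]
```

View pics/w4.png

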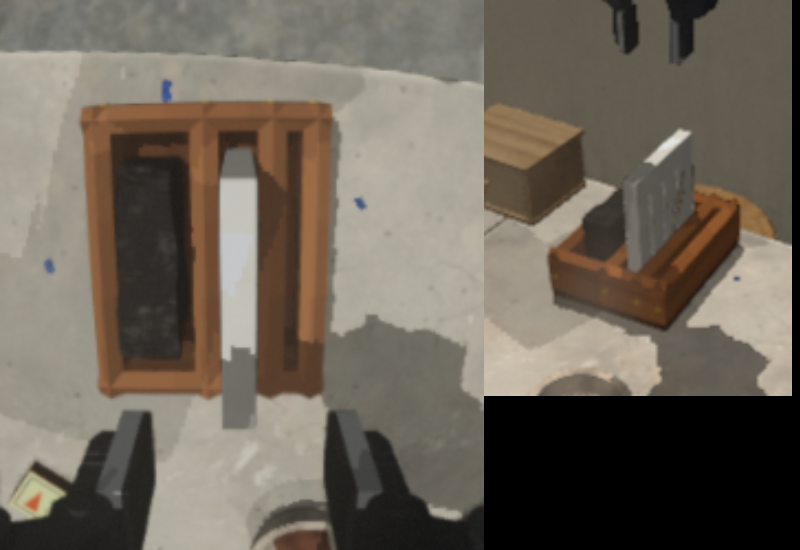

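The board stands upright in the middle slot. Its top edge is at pixel (219–257, 180–428), centred in the slot. The charcoal is undisturbed and the gripper is clear.

```bash
python3 -c "
from plant import manip
print(manip.job_done())"
```

```text
the job is handed in; nothing more can be done
None
```

The board is standing upright on the floor of the middle slot and has been let go, the charcoal block is still in its wide slot, and the job was handed in at about 10.7 s of the 40 s allowed; no verdict came back.

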